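# Pack the sagger for a test firing

### The job

Pack the open fireclay kiln box for a test firing: stand the small round cup in the ring on its floor and the small square dish in the square frame, then lay the long batt flat across the two end ledges, centred and straight with the box, and last stand the bud vase upright on the middle of the batt. The ware is fragile, so set each piece and the batt down rather than dropping it. Leave the larger beaker, the oblong dish and the short batt where they are.

Things in the scene. Friction and masses are not known exactly. Their poses are not given: they have to be found in the camera images.
- sagger: fixed open kiln box of buff fireclay, 218 (x) x 158 (y) x 74 mm high; origin at the centre of its underside on the table, z up. Walls 9 mm (inside 200 x 140), floor 8 mm thick. Inside each x end a full-width ledge reaches 22 mm in from the wall, its top 58 mm above the table; the bay between is 156 mm long. The setters' centres lie 40 mm from the box's, one to +x, one to -x
- ring_setter: fixed round ring of darker fireclay on the sagger's floor, inner diameter 64, outer 74, 12 mm high; origin at the centre of its underside (8 mm above the table, on the sagger's floor), z up. Either x side of the sagger, it changes
- square_setter: fixed square frame of darker fireclay on the sagger's floor in the other half, inside 62 x 62, outside 72 x 72, 12 mm high, sides parallel to the sagger's; origin at the centre of its underside (on the sagger's floor, 8 mm above the table), z up
- cup: small round open cup of unglazed red clay, 48 mm across the rim (46 at the foot), 38 mm high, walls 4 mm, about 60 g; origin at the centre of its foot, z up
- dish: small square open dish of unglazed red clay, 46 x 46 mm and 30 mm high, walls 4 mm, about 60 g; origin at the centre of its underside, x and y along its sides, z up
- batt: the long kiln batt: flat slab of buff fireclay lying on the table, 186 (x) x 66 (y) x 12 mm thick, about 290 g; origin at the centre of its underside, z up. It can be gripped across its 66 mm width
- vase: small round closed-looking bud vase of unglazed red clay, 70 mm high: foot 36 mm across, belly 46 mm across from 14 to 36 mm height, neck 22 mm across from 52 to 62 mm, lip 28 mm; about 90 g; origin at the centre of its foot, z up
- beaker: look-alike, not wanted: larger open round beaker of the same red clay, 62 mm across the rim, 66 mm high; origin at the centre of its foot, z up
- oblong_dish: look-alike, not wanted: oblong open dish of the same red clay, 68 (x) x 46 (y) x 30 mm high; origin at the centre of its underside, z up
- short_batt: look-alike, not wanted: short kiln batt, flat slab of the same fireclay on the table, 116 (x) x 66 (y) x 12 mm; too short to span the ledges; origin at the centre of its underside, z up
Things that resemble listed ones, but are neither listed nor needed, are in the scene too. Leave any green, purple or yellow look-alike of the cup alone.

How it is judged:
By the outcome, as a careful person would: the job done as asked, in the order asked, and still so for the second after the job is handed in, with the robot touching nothing.
It also fails if it takes over 109 s, if anything falls off the work surface, if the arm or the gripper's body presses on something with over 40 N, if the wrist force passes 120 N, or if a joint passes its speed limit or range.

### The arm

A 7-joint arm with a two-finger parallel gripper is mounted at the origin on the work surface. World frame = base frame: x ahead of the robot, y to its left, z up, the work surface at z = 0. Lengths are in m, angles in rad, forces in N, time in s.
With the tool pointing down it reaches from about 0.4 to 0.9 m from the base axis. Payload 5.6 kg.
Tool frame: the origin (TCP) lies midway between the tips of the shut fingers; the grasp point (between the pads) lies 19 mm behind it; y points along the fingers, z is the direction in which the jaws open and shut, and the axes are right-handed (so a half turn about y gives the same grasp; the last joint's range is limited). The gripper opens to 92 mm and grips with 3 to 60 N. Pads are 20 mm wide; open, the fingers measure 128 mm over their backs; the gripper's body (75 mm by 189 mm) begins 69 mm behind the grasp point.
Start: joints at [1.282, 0.468, -0.012, 1.603, 0.006, 1.071, -0.056], TCP at [0.158, -0.63, 0.215] pointing down, gripper open.
Joint ranges: [-2.53, 2.53], [-0.31, 2.02], [-1.57, 1.55], [0.28, 2.44], [-1.29, 4.43], [0.15, 1.84], [-2.92, 2.92]. Speed limits (rad/s): [2.57, 2.57, 3.14, 3.14, 3.14, 3.14, 3.14].

### API

Orientations are given as a 3x3 rotation matrix whose columns are the frame's x, y, z axes.
In Python, from station import env, effector, solver, viewer, workorder, search_frame, tip_of gives the robot as it stands. Calls block until the motion is done:
- env.reach(position, orientation): joint-space move of the TCP to a pose.
- env.movel(position, frame=None, rate=0.15): straight line of the TCP; frame=None keeps the orientation; rate is the mean speed in m/s.
- env.goto_joints(angles): joint-space move.
- effector.release() and effector.grasp(squeeze=None): open the fingers fully, or close them until they stop; squeeze is the grip in N (None keeps the last).
- env.pause(seconds).
- solver.inverse_kinematics(position, orientation): joint angles nearest the present ones, or None.
- env.sense(): the state.
- viewer.read_camera(name): name is "scene" or "top" or "wrist"; returns (picture, depth): 480x640x3 uint8, red, green, blue; 480x640 float32, m along the optical axis (not along the pixel's ray), 0 where there is no reading.
- viewer.camera_info(name): a dict with "intrinsics" (3x3 intrinsics, pixels), "dist_coeffs" ([k1, k2, p1, p2, k3] as OpenCV has them; the pictures are not rectified), "eye" and "rotation" of the camera in the world; the wrist camera has in their place "T_tool_cam" (4x4, takes a point from camera to tool coordinates, whose origin is the TCP and whose axes are the tool frame's). Camera axes: x right, y up, looking along -z (the intrinsics and any distortion apply to the point x, -y, -z); pixel columns grow to the right and rows downward; lengths in m; the calibration is good to about 2 mm. A picture is of the moment at which its call begins: read the wrist's pose just before it. camera_info takes no time and is no camera call.
A pose or a line that the arm cannot do raises env.PlanningError and nothing moves.
- workorder.finish_job(): hands the job in, once; it reports no verdict.
Trained networks look in the newest picture that a camera, given by its name, has taken for a name from the list of things; names that differ only in an ending like _2 or _b are one class to them, and where a whole thing is asked for, a point or a joint stands for the part that bears it (a point fixed in the world has none). Each returns a list of dicts, best first, with "score" (0 to 1); they miss things now and then, are a little off and sometimes report something else, mostly with a low value. They report only what shows in the picture. A call takes as long as a camera call. They do not tell look-alikes from the thing itself.
- search_frame(camera, name): "at" ([x, y, z] in m, in world coordinates, good to about 4 mm: the middle of the surface that is visible of it).
- tip_of(camera, name): "at" ([x, y, z] in m, in world coordinates, good to about 4 mm: a listed point, or the origin of a listed thing).
The state is a dict: "t": time; "joint_positions": joint angles; "joint_velocities": joint speeds; "tau": joint torques, N m; "ee_pos": TCP position; "tcp_rot": TCP orientation; "wrist_force": force on the tool from outside, world axes, zero at the start; "moment": the same for the moment, N m; "gripper_width": finger opening in m.
Only numpy, scipy, OpenCV 4.12 (cv2) and the standard library are available. Lean on these libraries where they do the work, as an engineer would, in place of code of your own. Each camera call takes 0.05 s, during which the arm holds its last target. There are 200 camera calls.

## Working session

There is one attempt and no reset: what is moved stays moved. The work goes in short steps, each a Python script; the robot and the scene stay as the last script left them, time stands still between calls to the robot, and variables do not carry over. Pictures are saved under pics/ and viewed, about 12 in all and at most 16, crops included, and the job is handed in when it is done.

```bash
ls; mkdir -p pics; cat > h.py <<'E'
import numpy as np, cv2
from station import env, effector, solver, viewer, workorder, search_frame, tip_of
def snap(n,f):
    s=env.sense(); p,d=viewer.read_camera(n)
    cv2.imwrite(f'pics/{f}.png',cv2.cvtColor(p,cv2.COLOR_RGB2BGR)); i=viewer.camera_info(n)
    if 'eye' in i: R,e=np.array(i['rotation']),np.array(i['eye'])
    else:
        T=np.array(i['T_tool_cam']);Rt=np.array(s['tcp_rot']);R=Rt@T[:3,:3];e=np.array(s['ee_pos'])+Rt@T[:3,3]
    np.savez(f'pics/{f}.npz',p=p,d=d,R=R,e=e,K=i['intrinsics'],D=i['dist_coeffs'])
    return load(f)
def load(f): return dict(np.load(f'pics/{f}.npz'))
def cloud(v):
    h,w=v['d'].shape; u=np.stack(np.meshgrid(np.arange(w),np.arange(h)),-1).reshape(-1,1,2).astype(float)
    q=cv2.undistortPoints(u,v['K'],v['D'])[:,0]; d=v['d'].reshape(-1,1)
    P=np.hstack([q[:,:1]*d,-q[:,1:]*d,-d])@v['R'].T+v['e']
    P[d[:,0]==0]=np.nan
    return P.reshape(h,w,3)
def proj(v,P):
    c=(np.atleast_2d(P)-v['e'])@v['R']; c=c*[1,-1,-1]
    return cv2.projectPoints(c,np.zeros(3),np.zeros(3),v['K'],v['D'])[0][:,0]
E
python3 - <<'E'
from h import *
s=env.sense();print(s['t'],s['ee_pos'],np.round(s['tcp_rot'],2).tolist(),s['gripper_width'])
for c in ['top','scene']:
    v=snap(c,c+'0');print(c,v['e'],v['R'].round(2).tolist())
    for n in ['sagger','ring_setter','square_setter','cup','dish','batt','vase','beaker','oblong_dish','short_batt']:
        print(n,[(np.round(r['at'],3).tolist(),round(r['score'],2),proj(v,r['at'])[0].round().astype(int).tolist()) for r in search_frame(c,n)[:4]])
E
```

```text
pics
0.0 [ 0.15797201 -0.62990824  0.21364975] [[-0.97, -0.0, 0.24], [-0.24, 0.0, -0.97], [0.0, -1.0, -0.0]] 0.09153971364351657
top [ 0.33075935 -0.01242262  1.18765859] [[0.03, 0.98, -0.21], [-1.0, 0.03, -0.01], [-0.0, 0.21, 0.98]]
sagger [([0.53, 0.049, 0.008], 0.82, [290, 262])]
ring_setter [([0.491, 0.047, 0.018], 0.57, [290, 280])]
square_setter [([0.566, 0.053, 0.021], 0.62, [288, 244])]
cup [([0.723, 0.186, 0.023], 0.98, [229, 171]), ([0.642, 0.347, 0.018], 0.83, [153, 206]), ([0.645, 0.247, 0.018], 0.7, [198, 206]), ([0.704, 0.102, 0.016], 0.65, [267, 181])]
dish [([0.545, -0.412, 0.013], 0.77, [508, 260])]
batt [([0.461, 0.259, 0.014], 0.85, [187, 292]), ([0.529, 0.046, 0.009], 0.27, [291, 263])]
vase [([0.422, -0.404, 0.046], 0.64, [512, 317]), ([0.411, 0.403, 0.029], 0.64, [115, 313])]
beaker [([0.415, 0.404, 0.03], 0.78, [114, 311])]
oblong_dish [([0.538, 0.407, 0.003], 0.94, [123, 255])]
short_batt [([0.45, -0.242, 0.012], 0.76, [429, 304])]
scene [1.28023406 0.30405059 1.02876171] [[-0.38, -0.72, 0.57], [0.92, -0.29, 0.25], [-0.01, 0.62, 0.78]]
sagger [([0.493, 0.049, 0.016], 0.72, [353, 234]), ([0.527, 0.048, 0.037], 0.56, [347, 240])]
ring_setter [([0.491, 0.047, 0.019], 0.78, [353, 233])]
square_setter [([0.542, 0.048, 0.018], 0.65, [344, 251])]
cup [([0.635, 0.245, 0.021], 0.86, [423, 316]), ([0.713, 0.188, 0.021], 0.8, [382, 340]), ([0.633, 0.339, 0.024], 0.66, [471, 331]), ([0.701, 0.1, 0.02], 0.59, [340, 320])]
dish [([0.544, -0.412, 0.021], 0.86, [154, 190])]
batt [([0.471, 0.259, 0.016], 0.8, [452, 257])]
vase [([0.439, -0.404, 0.043], 0.76, [179, 153])]
beaker [([0.426, 0.39, 0.045], 0.59, [523, 251]), ([0.544, -0.412, 0.017], 0.46, [154, 191])]
oblong_dish []
short_batt [([0.456, -0.244, 0.013], 0.96, [238, 186])]
```

View pics/top0.png

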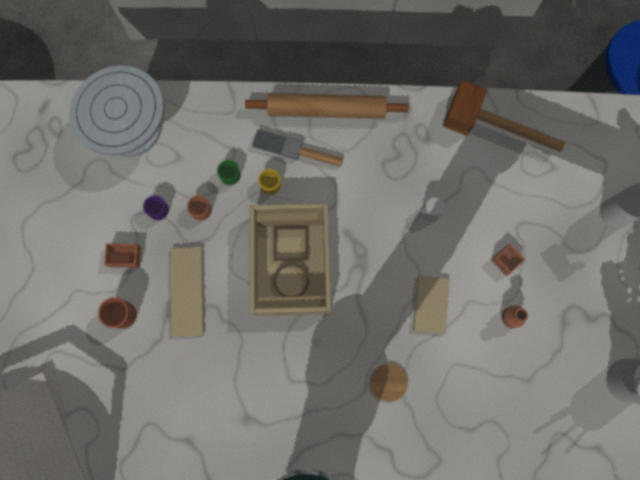

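View pics/scene0.png

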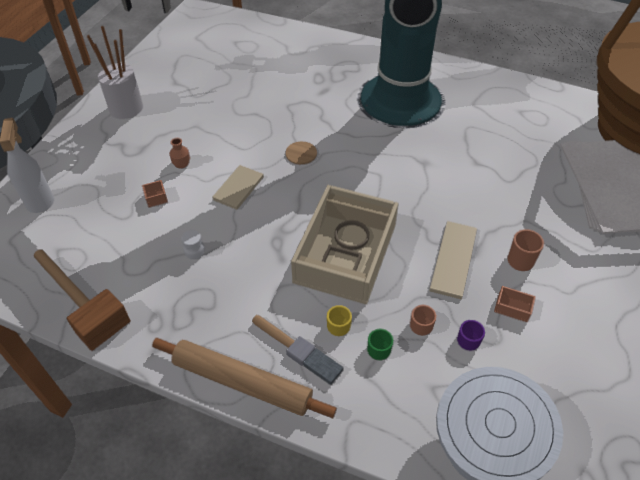

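In the top picture the red clay cup is at (199,207). The green (229,171), purple (155,207) and yellow (269,181) cups are decoys. The dish is at (508,260), the vase at (515,316), the long batt at (187,292), and the short batt at (431,305). In the box, the ring is at (290,280) and the frame at (290,243). The oblong dish (122,256) and the beaker (117,312) stay where they are.

```bash
cat >> h.py <<'E'
def pts(v,c,r,zlo,zhi):
    P=cloud(v).reshape(-1,3); m=(np.abs(P[:,:2]-c[:2])<r).all(1)&(P[:,2]>zlo)&(P[:,2]<zhi); return P[m]
def rect(Q):
    (c,s,a)=cv2.minAreaRect((Q[:,:2]*1000).astype(np.float32)); return np.round(c,1).tolist(),np.round(s,1).tolist(),round(a,1)
def circ(Q):
    c,r=cv2.minEnclosingCircle((Q[:,:2]*1000).astype(np.float32)); return np.round(c,1).tolist(),round(r,1)
def crop(f,u,h=60,k=5,out=None):
    p=load(f)['p'];x,y=map(int,u);q=p[max(0,y-h):y+h,max(0,x-h):x+h]
    cv2.imwrite(f'pics/{out}.png',cv2.cvtColor(cv2.resize(q,None,fx=k,fy=k,interpolation=cv2.INTER_CUBIC),cv2.COLOR_RGB2BGR))
E
python3 - <<'E'
from h import *
print(viewer.camera_info('wrist'))
for f in ['top0','scene0']:
    v=load(f);print(f)
    for n,c,r,lo in [('cup',(.64,.246),.04,.02),('dish',(.544,-.412),.05,.015),('batt',(.465,.259),.11,.006),('vase',(.43,-.404),.045,.02),('box',(.53,.048),.14,.066),('ledge',(.53,.048),.12,.052),('short',(.455,-.243),.075,.006)]:
        if n=='batt': 
            Q=pts(v,c,.11,lo,.03); Q=Q[np.abs(Q[:,1]-c[1])<.06]
        else: Q=pts(v,c,r,lo,.12)
        print(n,len(Q),'z95',np.percentile(Q[:,2],[50,95,99]).round(4),rect(Q),circ(Q))
    P=pts(v,(.64,-.0),.3,-.03,.03); print('table z',np.median(P[:,2]))
    print('floor',np.median(pts(v,(.53,.048),.06,-.01,.03)[:,2]))
a=load('top0')['p'][185:230,130:250]; b=load('scene0')['p'][285:365,360:500]
a=cv2.resize(a,(600,225));b=cv2.resize(b,(600,343));cv2.imwrite('pics/cupcrop.png',cv2.cvtColor(np.vstack([a,b]),cv2.COLOR_RGB2BGR))
E
```

```text
{'intrinsics': array([[380.16765918,   0.        , 318.1479526 ],
       [  0.        , 380.16765918, 241.3362477 ],
       [  0.        ,   0.        ,   1.        ]]), 'dist_coeffs': array([0.01145693, 0.        , 0.        , 0.        , 0.        ]), 'T_tool_cam': array([[ 1.61622154e-05, -9.57171751e-01, -2.89520704e-01,
        -8.23198750e-02],
       [ 4.20838973e-04,  2.89520685e-01, -9.57171665e-01,
        -1.69577204e-01],
       [ 9.99999911e-01, -1.06371581e-04,  4.07494473e-04,
        -2.40986951e-04],
       [ 0.00000000e+00,  0.00000000e+00,  0.00000000e+00,
         1.00000000e+00]])}
top0
cup 230 z95 [0.0358 0.0402 0.041 ] ([640.3, 244.3], [47.7, 47.2], 23.7) ([640.2, 245.0], 24.6)
dish 269 z95 [0.0279 0.0328 0.0341] ([545.7, -408.9], [47.1, 48.7], 43.6) ([545.3, -410.7], 31.8)
batt 2819 z95 [0.0119 0.0157 0.0172] ([459.3, 254.3], [103.8, 196.8], 89.3) ([462.6, 253.4], 102.1)
vase 455 z95 [0.0458 0.0724 0.0738] ([425.0, -410.1], [45.2, 39.2], 21.2) ([425.6, -412.9], 23.4)
box 1653 z95 [0.0738 0.0774 0.0788] ([530.7, 46.7], [219.0, 157.0], 2.9) ([529.8, 46.7], 132.7
[... 304 characters left out ...]
.7, 245.2], [47.7, 48.1], 31.9) ([641.7, 244.1], 25.7)
dish 250 z95 [0.0251 0.0311 0.0326] ([548.3, -409.8], [54.6, 46.6], 43.5) ([549.4, -408.3], 31.7)
batt 2293 z95 [0.0109 0.0143 0.0159] ([465.1, 262.3], [191.1, 67.1], 4.2) ([466.2, 262.8], 99.4)
vase 388 z95 [0.0434 0.0711 0.0726] ([431.7, -410.3], [42.6, 45.0], 18.1) ([430.7, -410.3], 23.9)
box 1540 z95 [0.0722 0.0754 0.0768] ([532.2, 47.1], [223.2, 159.6], 2.6) ([532.5, 49.0], 133.9)
ledge 3203 z95 [0.0647 0.0747 0.0762] ([532.3, 47.1], [223.2, 159.6], 2.7) ([531.8, 47.9], 133.9)
short 1094 z95 [0.0102 0.0139 0.0154] ([452.6, -246.7], [72.2, 121.1], 84.9) ([451.9, -244.5], 68.5)
table z -0.0007175911232978338
floor 0.008045767721522767
```

View pics/cupcrop.png

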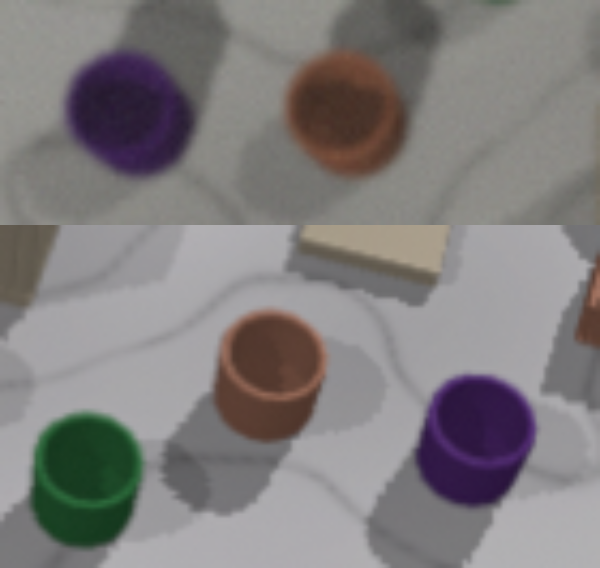

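The cup crop confirms the plain terracotta cup, lying between the purple and green ones. Its fitted rim of about 48 mm and height of 38 mm match the description. Next I take wrist views from close by.

```bash
cat >> h.py <<'E'
def ori(yaw): # jaws along y turned by yaw
    c,s=np.cos(yaw),np.sin(yaw); return np.array([[-c,0,s],[-s,0,-c],[0,-1,0.]])
def top(v,c,half,lo,hi,yaw=0):
    P=cloud(v).reshape(-1,3); R=np.array([[np.cos(yaw),-np.sin(yaw)],[np.sin(yaw),np.cos(yaw)]])
    m=(np.abs((P[:,:2]-c[:2])@R)<half).all(1)&(P[:,2]>lo)&(P[:,2]<hi); return P[m]
E
python3 - <<'E'
from h import *
env.reach([.43,-.38,.30],ori(0)); v=snap('wrist','w1')
for n,c,h,lo,hi in [('dish',(.546,-.41),.045,.02,.05),('vaselip',(.428,-.41),.04,.062,.1),('vase',(.428,-.41),.04,.01,.1)]:
    Q=top(v,c,h,lo,hi);print(n,len(Q),np.percentile(Q[:,2],[50,95,99]).round(4),rect(Q),circ(Q))
env.reach([.50,.14,.30],ori(0)); v=snap('wrist','w2')
for n,c,h,lo,hi in [('cup',(.641,.245),.04,.025,.06),('batt',(.464,.26),(.12,.05),.007,.03),('box',(.531,.047),.14,.068,.1),('ring+frame',(.531,.047),(.076,.05),.015,.03)]:
    Q=top(v,c,h,lo,hi);print(n,len(Q),np.percentile(Q[:,2],[50,95,99]).round(4),rect(Q),circ(Q))
Q=top(v,(.531,.047),(.076,.05),.014,.03,.05)
a,b=Q[Q[:,0]<.531],Q[Q[:,0]>=.531]; print('ring',circ(a),rect(a),'frame',rect(b))
for x in (.437,.625):
  Q=top(v,(x,.047),(.006,.04),.0,.1);print('ledge z',np.median(Q[:,2]))
print('table',np.median(top(v,(.7,.2),.3,-.03,.03)[:,2]),env.sense()['t'])
cv2.imwrite('pics/w12.png',cv2.cvtColor(np.hstack([cv2.resize(load(f)['p'],(400,300)) for f in('w1','w2')]),cv2.COLOR_RGB2BGR))
E
```

```text
dish 700 [0.0291 0.0307 0.0314] ([547.1, -409.6], [46.6, 46.6], 43.3) ([547.1, -409.9], 31.7)
vaselip 491 [0.0699 0.0712 0.0718] ([427.2, -413.9], [26.4, 25.9], 0.4) ([426.9, -413.5], 13.5)
vase 1284 [0.0461 0.0708 0.0715] ([427.4, -413.2], [44.9, 45.0], 43.7) ([426.9, -413.4], 23.0)
cup 789 [0.0367 0.0385 0.0391] ([641.0, 246.0], [46.4, 46.9], 0.9) ([641.2, 246.2], 23.8)
batt 7600 [0.0117 0.013  0.0136] ([464.1, 263.0], [185.6, 67.5], 4.5) ([464.2, 263.0], 98.0)
box 6585 [0.0732 0.0746 0.0752] ([531.7, 47.4], [218.5, 157.7], 3.0) ([531.7, 47.7], 132.9)
ring+frame 2006 [0.0194 0.021  0.0235] ([531.0, 45.7], [161.0, 80.4], 6.2) ([530.9, 46.0], 89.9)
ring ([491.4, 45.3], 36.9) ([491.7, 45.4], [72.2, 72.6], 0.8) frame ([570.9, 49.4], [71.9, 72.5], 2.8)
ledge z 0.05800114064115672
ledge z 0.05739770287329943
table -7.263097155285614e-05 4.5167
```

View pics/w12.png

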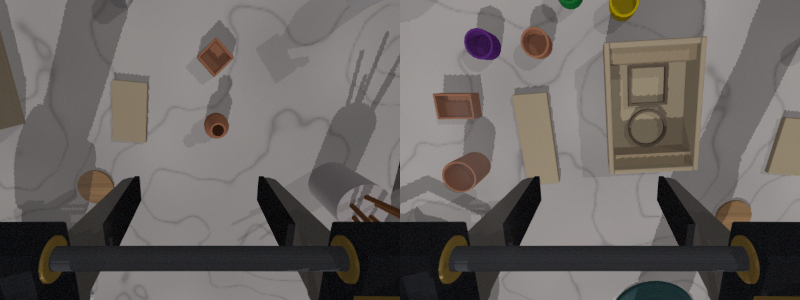

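The wrist views agree with the other cameras to about 2 mm. The ring is at -x, the frame at +x, and the box yaw is 2.9°. Starting with the cup.

```bash
cat >> h.py <<'E'
BOX=np.array([.5317,.0474]); BY=np.radians(2.95)
def inbox(dx,dy=0): return BOX+[dx*np.cos(BY)-dy*np.sin(BY),dx*np.sin(BY)+dy*np.cos(BY)]
def pick(xy,yaw,tip,N,hi=.12,lift=.2):
    env.reach([*xy,hi],ori(yaw)); effector.release(); env.movel([*xy,tip],rate=.12)
    effector.grasp(N); s=env.sense(); print('grip',s['gripper_width'],s['wrist_force'].round(2),s['t'])
    env.movel([*xy,lift],rate=.2); s=env.sense(); print('lifted',s['gripper_width'],s['wrist_force'].round(2))
def lower(xy,z,stop=1.5,over=.002):
    xy=np.array(xy); env.movel([*xy,z+.004],rate=.12); env.pause(.15)
    f0=env.sense()['wrist_force'][2]; t=z+.004
    while t>z-over:
        t-=.001; env.movel([*xy,t],rate=.02); f=env.sense()['wrist_force'][2]
        if f-f0>stop: break
    print('down at tip',round(t-z,4),'df',round(f-f0,2),env.sense()['ee_pos'],env.sense()['t'])
E
python3 - <<'E'
from h import *
pick((.6411,.2461),-.4,.016,10)
r=inbox(-.04); env.reach([*r,.2],ori(BY)); s=env.sense(); print(s['ee_pos'],s['gripper_width'],s['t'])
v=snap('wrist','w3')
E
```

```text
grip 0.04711498363912774 [0.09 0.06 0.78] 7.4833
lifted 0.0475328146262584 [-0.6  -0.45 -0.17]
[0.4925503  0.04606456 0.20007168] 0.04721369203982542 9.5333
```

View pics/w3.png

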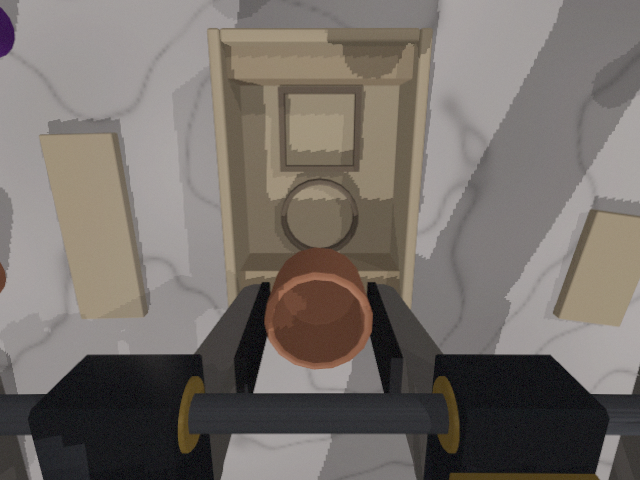

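The cup is held upright at about (318,305) and the ring is at (319,215). I place it and move on to the dish.

```bash
python3 - <<'E'
from h import *
r=inbox(-.04); lower(r,.024); effector.release(); env.pause(.2)
p=env.sense()['ee_pos']; env.movel([p[0],p[1],.2],rate=.2)
pick((.5471,-.4097),np.radians(43.3)if 1 else 0,.016,10)
r=inbox(.04); env.reach([*r,.2],ori(BY)); s=env.sense(); print(s['ee_pos'],s['gripper_width'],s['t'])
v=snap('wrist','w4')
E
```

```text
down at tip -0.001 df 7.75 [0.49188107 0.04535985 0.02361011] 12.5667
grip 0.04582461271987821 [0.41 0.87 0.27] 18.2833
lifted 0.045634657816829106 [ 0.13 -0.34 -1.04]
[0.57191193 0.04826051 0.19971114] 0.04562906392232175 21.0333
```

View pics/w4.png

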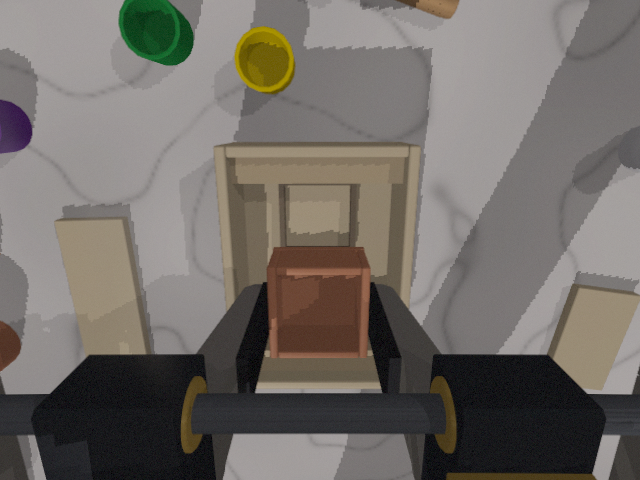

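The dish is held square and level at (318,300), with the frame ahead at (318,210). I place it, then look into the box.

```bash
sed -i 's/t-=.001/t-=.0006/' h.py; python3 - <<'E'
from h import *
r=inbox(.04); lower(r,.024); effector.release(); env.pause(.2)
p=env.sense()['ee_pos']; env.movel([p[0],p[1],.2],rate=.2)
env.reach([.45,.14,.28],ori(0)); env.pause(.2); v=snap('wrist','w5'); print(env.sense()['t'])
for n,c,h,lo,hi in [('cup',inbox(-.04),.034,.038,.06),('dish',inbox(.04),.034,.032,.045),('batt',(.464,.263),(.12,.05),.007,.03),('box',BOX,.14,.068,.1)]:
    Q=top(v,c,h,lo,hi);print(n,c,len(Q),np.percentile(Q[:,2],[5,50,95,99]).round(4),rect(Q),circ(Q))
E
```

```text
down at tip -0.0002 df 2.11 [0.57176532 0.04953055 0.02394057] 24.5667
27.5833
cup [0.49175301 0.04534142] 617 [0.0393 0.0452 0.0465 0.0473] ([491.6, 45.6], [47.1, 46.8], 61.1) ([491.8, 45.7], 23.9)
dish [0.57164699 0.04945858] 840 [0.0338 0.0371 0.0388 0.0392] ([571.5, 49.8], [46.6, 46.3], 3.0) ([571.4, 49.8], 32.2)
batt (0.464, 0.263) 9473 [0.0102 0.0116 0.013  0.0136] ([464.3, 263.1], [186.9, 67.5], 4.3) ([464.5, 262.6], 98.2)
box [0.5317 0.0474] 7497 [0.0699 0.0732 0.0746 0.0752] ([531.3, 47.4], [218.5, 158.0], 2.9) ([531.6, 47.8], 133.1)
```

View pics/w5.png

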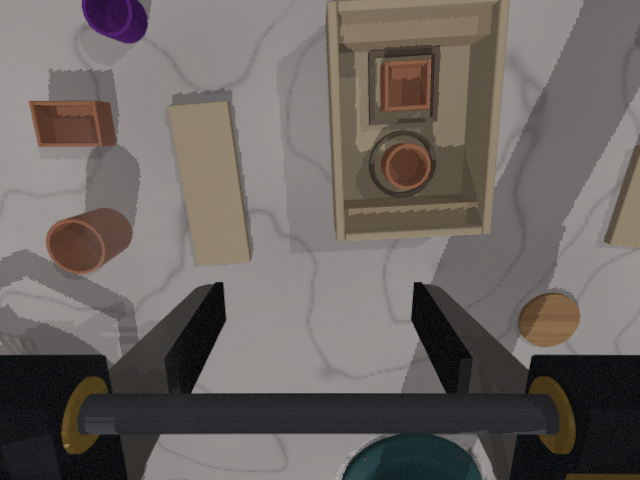

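The cup (406,167) sits inside the ring and the dish (406,85) inside the frame. Both are within 0.5 mm of centre at the correct heights. Now the batt.

```bash
python3 - <<'E'
from h import *
pick((.4644,.2630),np.radians(4.4),.003,40,hi=.1,lift=.2)
env.reach([*BOX,.2],ori(BY)); env.pause(.2);s=env.sense(); print(s['ee_pos'],s['gripper_width'],s['t'],s['wrist_force'].round(2),np.round(s['moment'],2))
v=snap('wrist','w6')
Q=top(v,BOX,(.12,.06),.185,.24,BY);print(len(Q),np.percentile(Q[:,2],[5,50,95]).round(4),rect(Q))
n=np.linalg.lstsq(np.c_[Q[:,:2]-BOX,np.ones(len(Q))],Q[:,2],rcond=None)[0];print('plane',n)
E
```

```text
grip 0.06511936009838679 [ 0.23 -0.81  3.61] 30.15
lifted 0.06578796005997285 [-0.81  0.09 -2.23]
[0.53139671 0.04953574 0.20009101] 0.06534860107896275 32.3833 [-0.61 -1.04 -2.5 ] [ 0.04  0.02 -0.03]
50843 [0.2072 0.2083 0.2201] ([531.1, 49.8], [186.0, 96.7], 3.2)
plane [-0.00955183  0.00099224  0.20964982]
```

View pics/w6.png

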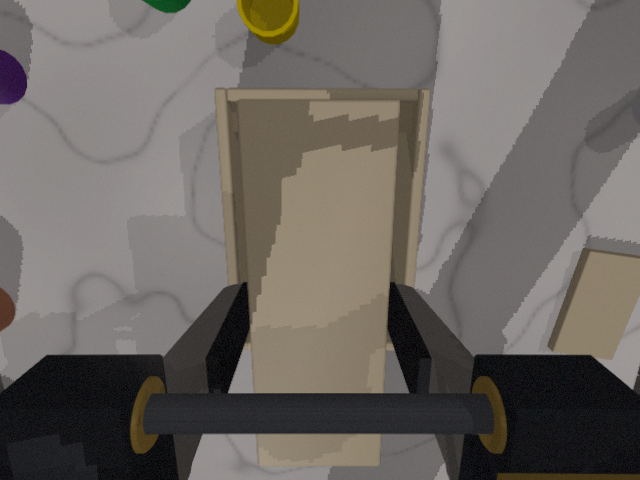

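The batt is held level (plane tilt below 0.01), centred and aligned with the box. Lowering it.

```bash
python3 - <<'E'
from h import *
env.movel([*BOX,.11],rate=.12); env.pause(.3); print(env.sense()['ee_pos'])
lower(BOX,.0605); effector.release(); env.pause(.2)
p=env.sense()['ee_pos']; print(p); env.movel([p[0],p[1],.2],rate=.15)
env.reach([.45,.05,.28],ori(BY)); env.pause(.2); v=snap('wrist','w7'); print(env.sense()['t'])
b=top(v,BOX,.14,.0722,.1); print('box',rect(b))
Q=top(v,BOX,(.098,.05),.067,.0722,BY);print('batt',np.percentile(Q[:,2],[5,50,95]).round(4),rect(Q))
print(np.linalg.lstsq(np.c_[Q[:,:2]-BOX,np.ones(len(Q))],Q[:,2],rcond=None)[0])
E
```

```text
[0.5319969  0.04731448 0.11048933]
down at tip 0.0004 df 7.21 [0.53175759 0.04739474 0.06137386] 35.8167
[0.5317101  0.04738925 0.06087704]
38.4333
box ([529.6, 47.5], [212.9, 158.1], 2.9)
batt [0.0681 0.0695 0.0708] ([531.7, 47.5], [185.4, 66.0], 3.0)
[-0.00184538  0.0003603   0.06948669]
```

View pics/w7.png

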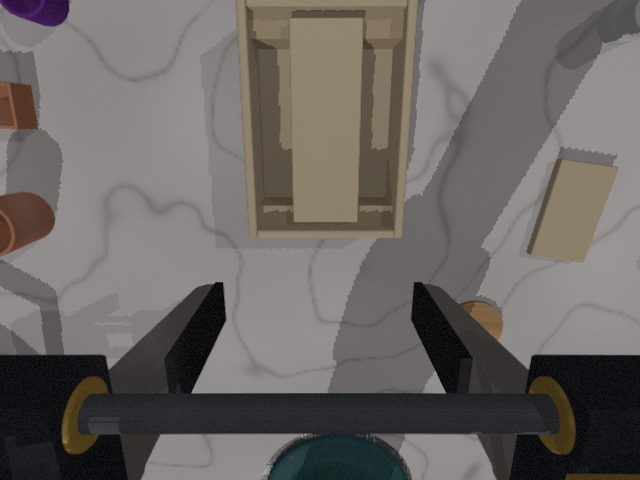

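The batt lies flat and straight across both ledges: centre (531.7, 47.5) mm, yaw 3.0°, top at 69.5 mm. In the picture it runs from (327,15) to (325,220). Now the vase.

```bash
python3 - <<'E'
from h import *
pick((.4270,-.4135),0,.007,12,hi=.14,lift=.25)
env.reach([*BOX,.25],ori(BY)); env.pause(.2);s=env.sense(); print(s['ee_pos'],s['gripper_width'],s['t'])
v=snap('wrist','w8')
Q=top(v,BOX,.03,.30,.36);print('lip',np.percentile(Q[:,2],[50,95]).round(4),rect(Q),circ(Q))
E
```

```text
grip 0.04514925419740204 [-0.37  0.96  0.52] 42.4333
lifted 0.04537015178639014 [ 0.5   0.61 -1.78]
[0.53186652 0.0464637  0.24990259] 0.04514050556883297 45.725
lip [0.3516 0.3571] ([539.7, 47.4], [43.9, 60.0], 0.0) ([540.8, 48.3], 35.8)
```

View pics/w8.png

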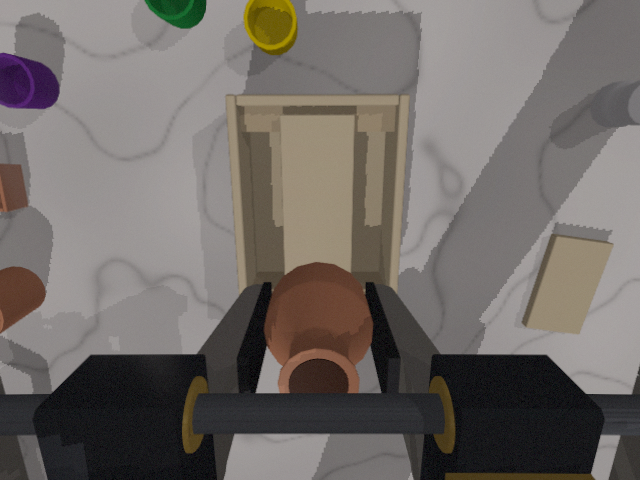

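The vase is held at (318,320) with its lip at (318,375). I check that it is upright, then lower it.

```bash
python3 - <<'E'
from h import *
v=load('w8');Q=top(v,BOX,.03,.306,.32);print('lip',np.percentile(Q[:,2],[50,95]).round(4),rect(Q),circ(Q))
env.movel([*BOX,.13],rate=.12); env.pause(.3); print(env.sense()['ee_pos'])
lower(BOX,.0765,stop=1.2); env.pause(.2); effector.release(); env.pause(.3)
p=env.sense()['ee_pos']; print(p); env.movel([p[0],p[1],.25],rate=.15)
env.reach([.43,.05,.30],ori(BY)); env.pause(.3); v=snap('wrist','w9'); snap('scene','scene9'); print(env.sense()['t'])
Q=top(v,BOX,.03,.133,.16);print('lip',np.percentile(Q[:,2],[5,50,95]).round(4),rect(Q),circ(Q))
Q=top(v,BOX,.03,.08,.16);print('vase',rect(Q),circ(Q))
Q=top(v,BOX,(.098,.05),.067,.0722,BY);print('batt',np.percentile(Q[:,2],[5,50,95]).round(4),rect(Q))
a=load('scene9')['p'][150:350,230:490]
cv2.imwrite('pics/fin.png',cv2.cvtColor(np.hstack([cv2.resize(v['p'],(400,300)),cv2.resize(a,(390,300))]),cv2.COLOR_RGB2BGR))
E
```

```text
lip [0.3126 0.3168] ([535.4, 46.9], [22.0, 60.1], 3.5) ([542.2, 47.3], 30.1)
[0.5319271  0.04734959 0.13038899]
down at tip 0.0004 df 1.5 [0.53180456 0.04745143 0.07699567] 49.4417
[0.53171162 0.04740612 0.07689775]
52.975
lip [0.1385 0.1398 0.1412] ([531.8, 47.3], [26.8, 26.1], 2.7) ([531.7, 47.5], 13.5)
vase ([531.8, 47.4], [45.1, 44.8], 49.2) ([532.0, 47.4], 23.2)
batt [0.0681 0.0694 0.0708] ([531.1, 47.4], [185.5, 66.0], 3.1)
```

View pics/fin.png

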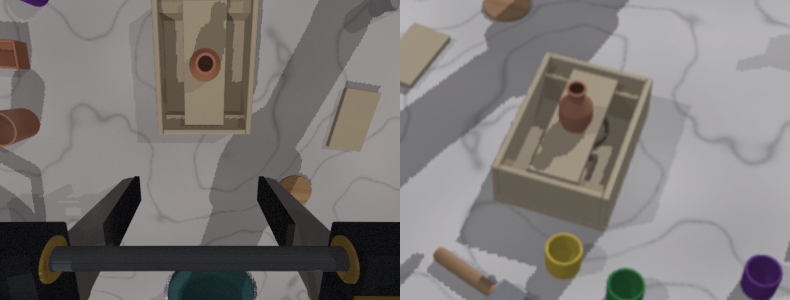

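The vase stands upright mid-batt, at (205,64) on the left and (575,105) on the right. The gripper is clear, so I hand in.

```bash
python3 -c "
from h import *
print(workorder.finish_job(), env.sense()['t'])"
```

```text
the job is handed in; nothing more can be done
the job is handed in; nothing more can be done
```

The kiln box is packed in the order you asked, and I handed the job in about 53 s into the 109 s allowed.

- **Cup and dish:** the cup stands in the ring and the dish in the frame, each within about 0.5 mm of centre when checked before the batt went on.
- **Batt:** it lies flat across both ledges, with its top at 69.5 mm against 70 mm expected. It is within about 1 mm of the box's centre and 0.2° of its direction.
- **Vase:** it stands upright on the middle of the batt. Its lip and belly centres agree to 0.3 mm, and its lip is at 140 mm as expected.
- **Set-down forces:** every piece was lowered until it touched. Contact was about 8 N for the cup, 2 N for the dish, 7 N for the batt and 1.5 N for the vase.
- **Left alone:** I did not reach for the beaker, the oblong dish, the short batt or the coloured cups.

**Checks that disagreed:** the lip reading while the vase was held was spoiled by the gripper showing in the view, so I relied on the check after placing it. One reading of the box rim was also off by 2 mm because part of the rim was out of the picture.

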